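# Centre the bead case under the locating pin

## Robot

A 6-joint arm with a two-finger parallel gripper is mounted at the origin on the work surface. World frame = base frame: x ahead of the robot, y to its left, z up, the work surface at z = 0. Lengths are in mm, angles in degrees, forces in N, time in s.
With the tool pointing down it reaches from about 300 to 850 mm from the base axis. Payload 4.2 kg.
Tool frame: the origin (TCP) lies between the finger pads; the fingertips stand 25 mm ahead of it and the grasp point (between the pads) lies 6 mm ahead of it; x points along the fingers, y is the direction in which the jaws open and shut, and the axes are right-handed (so a half turn about x gives the same grasp; the last joint's range is limited). The gripper opens to 91 mm and grips with 3 to 60 N. Pads are 32 mm wide; open, the fingers measure 118 mm over their backs; the gripper's body (76 mm by 178 mm) begins 60 mm behind the grasp point.
Start: joints at [-1.146, 18.312, 89.639, -0, 72.044, -1.146], TCP at [575.014, 0, 238.976] pointing down, gripper open.
Joint ranges: [-177.97, 177.97], [-48.28, 115.42], [12.27, 149.76], [-77.06, 257.06], [2.81, 150.46], [-146.56, 146.56]. Speed limits (degrees/s): [147.25, 147.25, 180, 180, 180, 180].

## Interface

Orientations are given as [roll, pitch, yaw] about the fixed x, y, z axes, in that order (R = Rz(yaw) Ry(pitch) Rx(roll)).
In Python, from workcell import env gives the robot as it stands.
- The arm moves only by the tool jog_arm, never from a script. Its argument "plan" is one flat list of numbers, 4 for each row, row after row: the shift along the tool's x, y, z in cm, then the turn about the tool's x in units of 6 degrees (1.0 is 6 degrees). In form: [tx, ty, tz, turn, tx, ty, tz, turn, ...]. A call has 1 to 12 rows; each row shifts and turns the commanded pose from where the row before left it, along the tool's axes as they then stand; what a row does not reach is not made up. A row lasts 1/12 s, in which the tool goes at most 41.7 mm and 7.16 degrees, less where a joint would pass 70% of its speed; a pose out of reach is approached as far as the arm can. A call with a gripper value outside its range is refused whole. "claw" is the finger opening in cm, from 0 to 9.12, set as the call begins (left out, the last holds). The fingers move at their own pace and stop on an object; "newtons" is the grip in N (left out, the last holds). Time passes only in rows, so rows that do not move let the fingers close. It gives the time, the measured TCP pose, the force and the opening at its end, in the units of the state.
- env.state(): the state, without advancing time (a new reading comes with each control period).
- env.grab_frame(name): name is "scene" or "side" or "wrist"; returns the picture (420x560x3 uint8, red, green, blue); there is no depth.
- env.calibration(name): a dict with "vertical_fov" (degrees; the focal length in pixels is half the picture's height over the tangent of half this angle, whatever the lens; pixels are square), "cx", "cy" (the principal point, pixels), "origin" and "orientation" of the camera in the world; the wrist camera has in their place "T_tool_cam" (4x4, takes a point from camera to tool coordinates, whose origin is the TCP and whose axes are the tool frame's). Camera axes: x right, y down, z forward; pixel columns grow to the right and rows downward; lengths in mm; the calibration is good to about 2 mm. A picture is of the moment at which its call begins: read the wrist's pose just before it. calibration takes no time and is no camera call.
- env.job_done(): hands the job in, once; it reports no verdict.
The state is a dict: "time_s": time; "qpos": joint angles; "qvel": joint speeds; "effort": joint torques, N m; "ee_pos": TCP position; "ee_rot": TCP orientation; "force": force on the tool from outside, world axes, zero at the start; "torque": the same for the moment, N m; "gripper_width": finger opening in mm.
Only numpy, scipy, OpenCV 4.12 (cv2) and the standard library are available. Lean on these libraries where they do the work, as an engineer would, in place of code of your own. Each camera call takes 0.05 s, during which the arm holds its last target.

## Task

Centre the translucent bead case lying on the grey stage under the locating pin: tap it gently along the bed on one end or the other as needed, feeling for the middle with the pin in the case's stepped brass socket. Then push the black knob gently until the pin is fully home in the socket and leave it down, with the case still flat between the fences and everything else on the desk left where it is.

Things in the scene. Friction and masses are not known exactly. Their poses are not given: they have to be found in the camera images.
- stage: Fixed grey bed, 170 x 280 mm; origin on the desk at the middle of the bed, by the red line on the front fence; bed surface 18 mm above it. y: sliding direction; x: towards the blue head's column; z up. Fences along y, inner faces at x = -51 and +51 mm, 10 mm above the bed, leave the case 1 mm each side; both ends are open.
- knob_spot (a point): On the stage, 124 mm above its origin: middle of the raised knob's top if the blue head were clamped exactly on the red line. The head is really clamped up to 8 mm off to either side along the stage's y, and stays there: feel where. Column 66 to 100 mm off at +x, 40 mm wide in y; arm 28 mm wide, reaching from 14 mm before the pin back to it; both up to 82 mm above the desk.
- pin (a joint): Depth of the steel pin, m: 0 raised (start), 0.026 home (hard stop). Pin 10 mm across, black knob on top 34 mm across, flat top 124 mm above the desk, lower by the depth. Slides with 1.5 N friction, stays where left. At 0.008 it stands on the case's top (missed), at 0.016 on the upper slot's floor, past 0.018 it is in the hole. Bear on it with under 15 N.
- case: Loose closed bead case, translucent white, 100 mm (x) x 176 mm (y) x 28 mm tall, flat upright end walls, 0.2 to 0.4 kg, too wide to grip; origin at its underside's centre, axes as the stage's. Starts flat on the bed between the fences, up to 42 mm off the red line in y. Slides with some 1 to 3 N; over 20 N harms it.
- socket (a point): Centre of the case's top: stepped brass socket. Upper slot 34 mm long (y), 16 mm wide, 8 mm deep; in its floor a hole 13 mm long (y), 16 mm wide, right through. With the pin at about 0.012, in the slot but clear of its floor (on it, it snags at the hole), the case slides 12 mm either way from centred till the slot's end meets the pin, a hard stop. Pin enters the hole if centred within 1.5 mm.
- spare_case: spare closed bead case without a socket, translucent white, 100 x 176 x 28 mm, bystander; origin at its underside's centre
- bead_jar: small glass jar, 48 mm wide, 62 mm tall, bystander; origin at its underside's centre
- glue: white glue bottle with orange cap, 34 mm wide, 110 mm tall, bystander; origin at its underside's centre
- mallet: small hammer with wooden handle lying down, 190 mm long, bystander
- bead_dish: white dish of beads, 84 mm wide, 18 mm tall, bystander; origin at its underside's centre
- brush: brush lying down, 160 mm long, bystander
- spool: red spool standing upright, 44 mm wide, 32 mm tall, bystander; origin at its underside's centre
There are look-alikes about, which are no part of the job. Leave any orange look-alike of the case alone.

How it is judged (in metres and radians):
At the end, for the whole second after the job is handed in: The pin is at least 23.5 mm down, through the hole of the case's socket; the case lies flat and at rest on the bed between the fences, its middle within 12 mm of the stage's red line (the hole holds it centred on the pin to about 2 mm); nothing touched by the robot (value of joint pin above 0.0235 m and y of case in the frame of stage between -0.012 and 0.012 m and x of case in the frame of stage between -0.004 and 0.004 m and z of case in the frame of stage between 0.015 and 0.021 m and angle between case's own z axis and vertical below 0.05 rad and linear speed of case below 0.01 m/s).
It fails at once if the case pushed or struck with more than 20 N (contact force between any of the fingers, the arm and case above 20 N).
It fails at once if the case pressed onto the bed with more than 25 N (pin forced down on it) (contact force between case and stage above 25 N).
It fails at once if the case lifted off the bed or tipped (z of case in the frame of stage above 0.026 m or angle between case's own z axis and vertical above 0.12 rad).
It fails at once if another thing on the desk moved more than 20 mm (distance of any of spare_case, bead_jar, glue, mallet, bead_dish, brush, spool from where it was at the start of the episode above 0.02 m).
It also fails if it takes over 64 s, if anything falls off the work surface, if the arm or the gripper's body presses on something with over 40 N, if the wrist force passes 120 N, or if a joint passes its speed limit or range.

## Working session

There is one attempt and no reset: what is moved stays moved. The work goes in short steps, Python scripts to look and compute and a tool call to move; the robot and the scene stay as the last step left them, time stands still between calls to the robot, and variables do not carry over. Pictures are saved under pics/ and viewed, and the job is handed in when it is done.

Besides the shell and the picture viewer there is one more tool, called after "Call:" as name(argument=value, ...), one argument or row to a line, values as JSON. jog_arm: Moves the arm, as the interface text tells. Its arguments: {"type":"object","properties":{"plan":{"type":"array"},"claw":{"type":"number"},"newtons":{"type":"number"}},"required":["plan"]}

```bash
mkdir -p pics; ls; python3 - <<'E'
from workcell import env
import cv2
print(env.state())
for n in ("scene","side","wrist"):
    f=env.grab_frame(n); cv2.imwrite(f"pics/{n}0.png",f[:,:,::-1]); print(n,env.calibration(n))
E
```

```text
pics
{'time_s': 0.0, 'qpos': array([-1.14738031e+00,  1.83508305e+01,  8.97073717e+01, -1.19322586e-03,
        7.20433235e+01, -1.14660321e+00]), 'qvel': array([ 0.05058464,  0.01479222,  0.05942699,  0.10083217, -0.09698727,
        0.0346648 ]), 'effort': array([-5.01459035e-04, -4.12465632e+01, -2.31973493e+01,  7.28826877e-02,
        4.58198413e-02, -1.41870069e-04]), 'ee_pos': array([ 5.74531527e+02, -1.07058043e-02,  2.38121825e+02]), 'ee_rot': array([-90.50640543,  89.89846796, 179.49318633]), 'force': array([ 0.70283933,  0.26771584, -1.13288988]), 'torque': array([ 0.02508228, -0.02194836, -0.00209596]), 'gripper_width': 91.51422920527462}
scene {'vertical_fov': 45.85751834329485, 'cx': 277.6428606963007, 'cy': 203.89924009774882, 'origin': array([ 908.97243754,  513.04835852, 1185.70108713]), 'orientation': array([-148.64473383,   -0.59055096,  142.29118369])}
side {'vertical_fov': 50.89500855366506, 'cx': 268.6045407885118, 'cy': 219.29674277128152, 'origin': array([  93.33342475, -633.38927879,  818.04201484]), 'orientation': array([-134.81742233,    0.61690886,  -33.49587868])}
wrist {'vertical_fov': 64.3205941532656, 'cx': 279.08959641456426, 'cy': 207.55951460080885, 'T_tool_cam': array([[ 9.30307440e-04, -2.73595293e-01,  9.61844452e-01,
        -1.45310925e+02],
       [ 9.99999095e-01, -6.80204190e-04, -1.16069418e-03,
         1.20262580e-01],
       [ 9.71811092e-04,  9.61844662e-01,  2.73594412e-01,
        -7.83177447e+01],
       [ 0.00000000e+00,  0.00000000e+00,  0.00000000e+00,
         1.00000000e+00]])}
```

View pics/scene0.png

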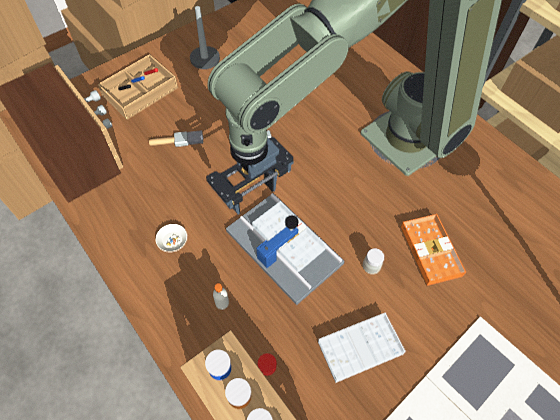

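View pics/side0.png

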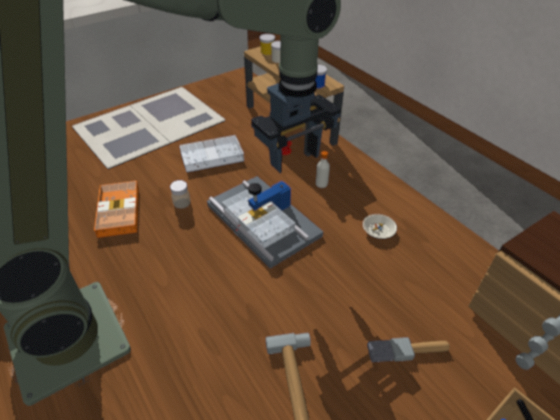

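View pics/wrist0.png

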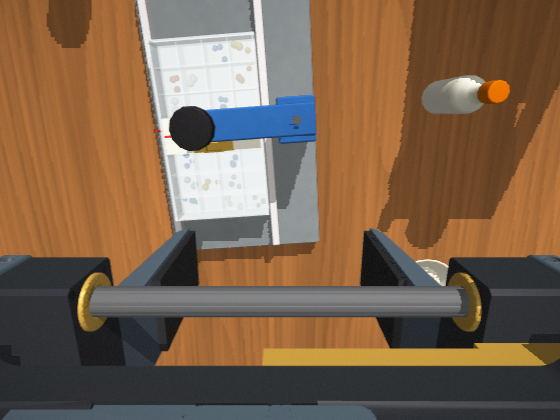

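```bash
cat > h.py <<'E'
import numpy as np, cv2
from workcell import env
from scipy.spatial.transform import Rotation as R
def cam(n,st=None):
    c=env.calibration(n); f=210/np.tan(np.radians(c["vertical_fov"]/2))
    if n=="wrist":
        T=np.eye(4);T[:3,:3]=R.from_euler('xyz',st['ee_rot'],degrees=True).as_matrix();T[:3,3]=st['ee_pos'];T=T@c["T_tool_cam"]
        return f,c["cx"],c["cy"],T[:3,:3],T[:3,3]
    return f,c["cx"],c["cy"],R.from_euler('xyz',c["orientation"],degrees=True).as_matrix(),np.array(c["origin"])
def ray(C,uv,z):
    f,cx,cy,Rm,o=C; d=Rm@np.array([(uv[0]-cx)/f,(uv[1]-cy)/f,1]); return o+d*(z-o[2])/d[2]
def proj(C,p):
    f,cx,cy,Rm,o=C; q=Rm.T@(np.array(p)-o); return np.array([cx+f*q[0]/q[2],cy+f*q[1]/q[2]])
E
python3 - <<'E'
from h import *
s=cv2.imread('pics/wrist0.png'); cv2.imwrite('pics/w0z.png',cv2.resize(s[0:260,120:340],None,fx=2.3,fy=2.3,interpolation=2))
s=cv2.imread('pics/scene0.png'); cv2.imwrite('pics/s0z.png',cv2.resize(s[180:310,210:360],None,fx=4.5,fy=4.5,interpolation=2))
st=env.state();print(R.from_euler('xyz',st['ee_rot'],degrees=True).as_matrix().round(3)); print(st['time_s'])
s=cv2.imread('pics/side0.png'); cv2.imwrite('pics/d0z.png',cv2.resize(s[170:270,200:330],None,fx=5,fy=5,interpolation=2))
E
```

```text
[[-0.001  1.    -0.   ]
 [ 0.    -0.    -1.   ]
 [-1.    -0.001 -0.   ]]
0.15
```

View pics/w0z.png

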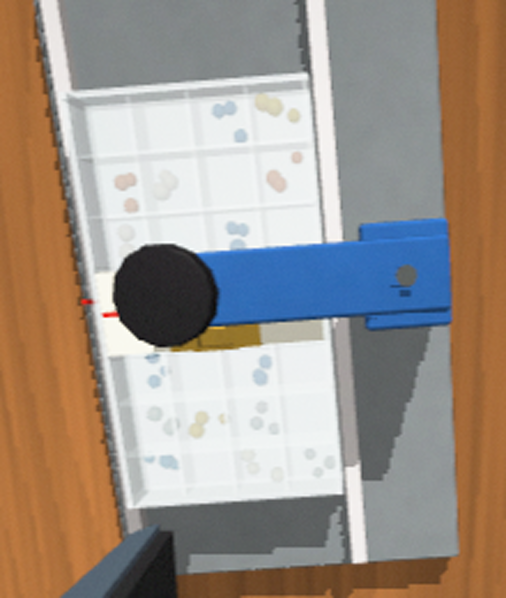

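View pics/s0z.png

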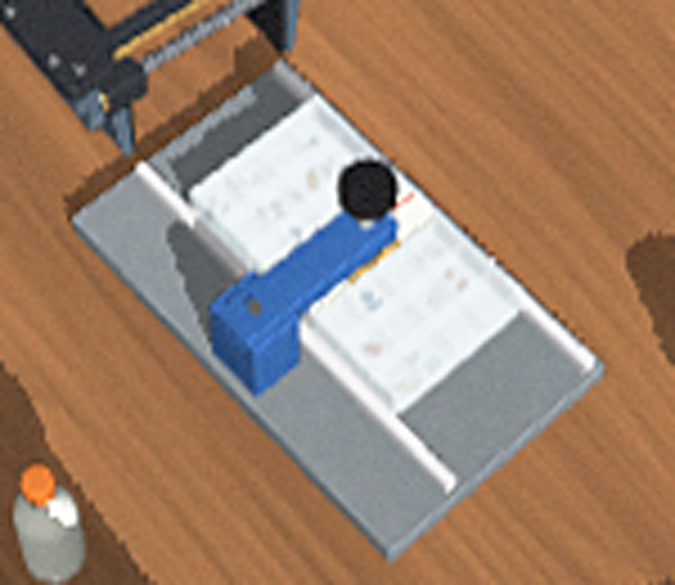

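View pics/d0z.png

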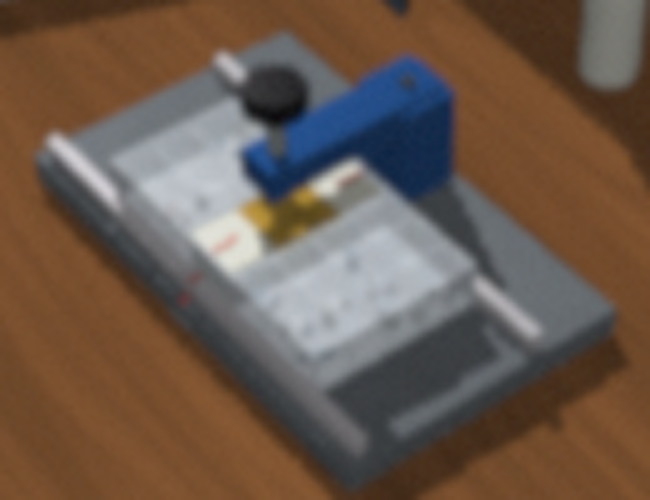

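```bash
python3 - <<'E'
from h import *
st=env.state()
W=cam("wrist",st);S=cam("scene");D=cam("side")
w=lambda p:(p[0]/2.3+120,p[1]/2.3); s=lambda p:(p[0]/4.5+210,p[1]/4.5+180); d=lambda p:(p[0]/5+200,p[1]/5+170)
print("scene corners")
A=ray(S,s((390,543)),18);B=ray(S,s((602,362)),18);C=ray(S,s((72,214)),18);print(A,B,C,"lens",np.linalg.norm(A-B),np.linalg.norm(A-C))
a=(C-A); print("yaw of y edge",np.degrees(np.arctan2(a[1],a[0])), "xedge",np.degrees(np.arctan2(*(B-A)[[1,0]])),"mid",(B+C)/2)
A=ray(D,d((345,480)),18);B=ray(D,d((612,312)),18);C=ray(D,d((40,158)),18);E=ray(D,d((283,35)),18)
print("side",A,B,C,E,np.linalg.norm(A-B),np.linalg.norm(A-C),"mid",(B+C)/2,(A+E)/2)
a=(A-C);print(np.degrees(np.arctan2(a[1],a[0])))
for n,p,z in [("caseFL",(68,95),46),("caseFR",(307,75),46),("caseNL",(132,508),46),("caseNR",(342,494),46),("fence red",(87,301),28),("case red",(108,314),46),("knob",(165,295),124),("stage NR",(458,555),18),("fence R near",(358,562),28)]:
    print(n,ray(W,w(p),z).round(1))
for n,p,z in [("fence red",(400,202),28),("knob",(368,187),124)]: print("scene",n,ray(S,s(p),z).round(1))
for n,p,z in [("fence red",(190,284),28),("case red",(228,241),46),("knob",(275,90),124)]: print("side",n,ray(D,d(p),z).round(1))
E
```

```text
scene corners
[597.69488386 206.72164021  18.        ] [433.07312392 196.12101334  18.        ] [619.29628823 -67.69728562  18.        ] lens 164.96271437853284 275.2678105431134
yaw of y edge -85.49913543018167 xedge -176.31559180940383 mid [526.18470607  64.21186386  18.        ]
side [446.28250061 -86.11445227  18.        ] [615.99001408 -71.03302941  18.        ] [432.95020062 190.40517358  18.        ] [596.53294886 204.54485241  18.        ] 170.3763171483369 276.8408454442361 mid [524.47010735  59.68607209  18.        ] [521.40772473  59.21520007  18.        ]
-87.23964105513755
caseFL [455.  141.6  46. ]
caseFR [550.9 148.7  46. ]
caseNL [465.9 -32.4  46. ]
caseNR [563.1 -25.7  46. ]
fence red [448.1  60.1  28. ]
case red [463.   55.6  46. ]
knob [508.2  66.9 124. ]
stage NR [620.9 -66.8  18. ]
fence R near [570.1 -66.5  28. ]
scene fence red [463.1  48.4  28. ]
scene knob [508.1  69.1 124. ]
side fence red [447.   55.1  28. ]
side case red [469.9  54.5  46. ]
side knob [504.4  60.6 124. ]
```

Call:
jog_arm(
  plan=[0,0,0,-0.65,0,-2,2,0,0,-2,2,0,0,-2.2,1.7,0,0,0,0,0,0,0,0,0,0,0,0,0,0,0,0,0],
  claw=0,
  newtons=20,
)

```text
time_s: 0.82
ee_pos: [517.7, -60.6, 238.9]
ee_rot: [110.3, 90.0, 24.3]
force: [0.3, -0.4, 0.7]
gripper_width: 40.8
```

```bash
cat >> h.py <<'E'
YAW=np.radians(3.9); O=np.array([508.6,63.2])  # provisional stage origin
def stg(p):
    d=np.array(p[:2])-O; return np.array([d[0]*np.cos(YAW)+d[1]*np.sin(YAW), -d[0]*np.sin(YAW)+d[1]*np.cos(YAW)])
def F(st=None):
    st=st or env.state(); f=st['force'][:2]; 
    return "t%.1f stage xy %s z %.2f  F stage %.2f %.2f Fz %.2f rot %s w %.1f"%(st['time_s'],stg(st['ee_pos']).round(2),st['ee_pos'][2],f[0]*np.cos(YAW)+f[1]*np.sin(YAW),-f[0]*np.sin(YAW)+f[1]*np.cos(YAW),st['force'][2],st['ee_rot'].round(2),st['gripper_width'])
E
python3 - <<'E'
from h import *
st=env.state();print(F(st))
f=env.grab_frame("wrist")[:,:,::-1]; cv2.imwrite("pics/w1.png",f)
f=env.grab_frame("scene")[:,:,::-1]; cv2.imwrite("pics/s1.png",cv2.resize(f[150:310,210:360],None,fx=3.7,fy=3.7,interpolation=2))
for i in range(3): print(F(env.state()))
E
```

```text
t0.8 stage xy [   0.65 -124.15] z 238.93  F stage 0.28 -0.40 Fz 0.67 rot [110.35  89.97  24.28] w 40.8
t0.9 stage xy [   0.61 -124.03] z 238.81  F stage -0.27 0.22 Fz -0.29 rot [140.08  89.99  54.03] w 32.9
t0.9 stage xy [   0.61 -124.03] z 238.81  F stage -0.27 0.22 Fz -0.29 rot [140.08  89.99  54.03] w 32.9
t0.9 stage xy [   0.61 -124.03] z 238.81  F stage -0.27 0.22 Fz -0.29 rot [140.08  89.99  54.03] w 32.9
```

View pics/w1.png

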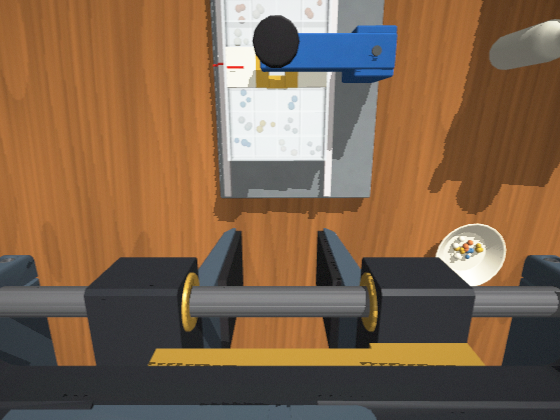

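View pics/s1.png

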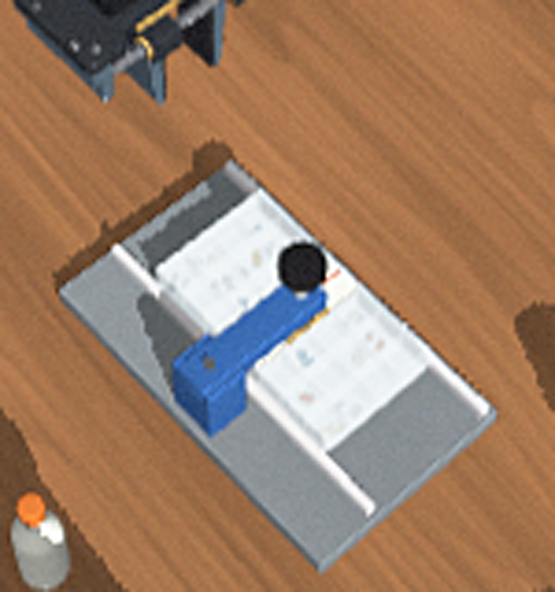

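```bash
python3 - <<'E'
from h import *
st=env.state();W=cam("wrist",st)
for n,p,z in [("near case top",(276,160),46),("case NL",(229,160),46),("case NR",(327,160),46),("stage end",(280,195),18),("stage R",(372,196),18),("knob",(276,42),124),("red fence",(217,65),28),("case red",(236,67),46),("col L near",(396,77),82),("col far",(396,27),82),("arm near edge",(310,72),82),("arm far",(310,32),82)]:
    print(n,stg(ray(W,p,z)).round(1))
# sample edges columns
f=cv2.imread('pics/w1.png').astype(int).sum(2)
for c in (245,260,300): print(c,f[150:205,c].tolist())
E
```

```text
near case top [ -2.7 -91.8]
case NL [-50.2 -91.8]
case NR [ 48.9 -91.8]
stage end [   1.4 -135.1]
stage R [ 105.3 -136.2]
knob [-1.7  2.5]
red fence [-61.   -0.4]
case red [-40.1  -4.5]
col L near [ 99.4 -16.7]
col far [95.8 21.4]
arm near edge [ 26.5 -12.8]
arm far [25.8 17.7]
245 [722, 721, 723, 723, 722, 729, 719, 711, 721, 691, 601, 313, 281, 294, 290, 289, 293, 290, 289, 293, 286, 290, 284, 286, 281, 291, 281, 283, 279, 278, 276, 288, 283, 284, 273, 277, 275, 277, 278, 281, 281, 279, 277, 278, 277, 279, 278, 255, 195, 220, 215, 226, 214, 219, 224]
260 [721, 723, 722, 721, 723, 729, 721, 709, 719, 697, 611, 315, 287, 286, 291, 280, 284, 288, 283, 283, 286, 289, 287, 284, 285, 288, 284, 281, 286, 281, 280, 280, 286, 286, 290, 285, 284, 289, 280, 429, 426, 430, 436, 424, 425, 432, 448, 322, 205, 224, 225, 230, 227, 225, 224]
300 [721, 720, 721, 722, 724, 726, 721, 722, 721, 694, 507, 306, 291, 289, 284, 290, 292, 291, 283, 289, 284, 291, 286, 282, 292, 286, 291, 282, 288, 286, 285, 288, 281, 284, 281, 285, 280, 287, 293, 446, 443, 441, 437, 433, 441, 436, 443, 309, 214, 208, 207, 209, 208, 208, 207]
```

Call:
jog_arm(
  plan=[0,-0.05,-3.15,0,0,-0.05,-3.15,0,0,-0.05,-3.15,0,0,-0.05,-3.2,0,2.5,0,0,0,2.5,0,0,0,2,0,0,0,0.7,0,0,0,0,0,0,0,0,0,0,0,0,0,0,0],
  claw=0,
)

```text
time_s: 1.83
ee_pos: [507.6, 65.1, 163.2]
ee_rot: [92.6, 89.8, 6.5]
force: [0.4, 0.0, 0.3]
gripper_width: 0.5
```

```bash
python3 - <<'E'
from h import *
st=env.state();print(F(st))
f=env.grab_frame("wrist")[:,:,::-1]; cv2.imwrite("pics/w2.png",f)
f=env.grab_frame("side")[:,:,::-1]; cv2.imwrite("pics/d2.png",cv2.resize(f[150:270,180:330],None,fx=4,fy=4,interpolation=2))
E
```

```text
t1.8 stage xy [-0.88  1.98] z 163.22  F stage 0.44 -0.01 Fz 0.30 rot [92.6  89.84  6.49] w 0.5
```

View pics/w2.png

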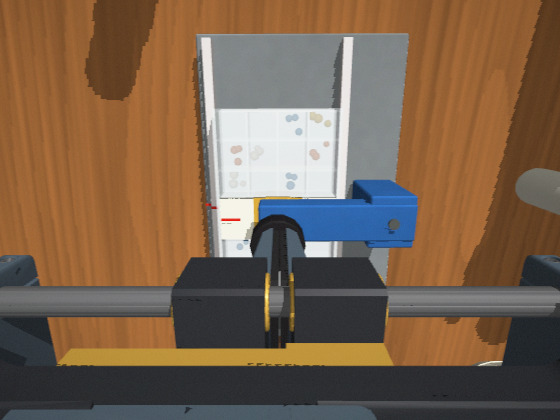

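View pics/d2.png

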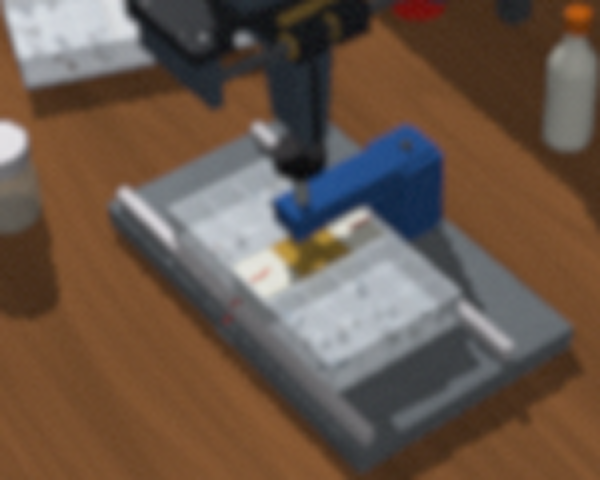

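```bash
python3 - <<'E'
from h import *
st=env.state();W=cam("wrist",st)
for n,p,z in [("far case top",(276,109),46),("stage far",(300,35),18),("arm far",(320,201),82),("arm near",(320,241),82),("red fence",(212,207),28),("case red",(230,219),46),("band far",(235,198),46)]:
    print(n,stg(ray(W,p,z)).round(1))
E
```

```text
far case top [-3.1 82.8]
stage far [ 15.8 139. ]
arm far [27.8 20.5]
arm near [28.7 -9.6]
red fence [-59.4   1. ]
case red [-41.4  -4.2]
band far [-36.6  13.6]
```

Call:
jog_arm(
  plan=[0.9,0,0,0,0.2,0,0,0,0.1,0,0,0,0.1,0,0,0,0,0,0,0,0,0,0,0],
)

```text
time_s: 2.43
ee_pos: [506.5, 65.0, 149.0]
ee_rot: [90.2, 90.0, 4.1]
force: [0.9, -0.3, -0.0]
gripper_width: 0.7
```

Call:
jog_arm(
  plan=[-2,0,0,0,0,0,3.1,0,0,0,3.1,0,0,0,3.1,0,0,0,3.1,0,3,0,0,0,3,0,0,0,3,0,0,0,2.2,0,0,0,0,0,0,0,0,0,0,0,0,0,0,0],
)

```text
time_s: 3.43
ee_pos: [516.1, -58.8, 58.2]
ee_rot: [78.5, 89.9, -7.6]
force: [0.9, -0.6, -0.1]
gripper_width: 0.5
```

```bash
python3 - <<'E'
from h import *
st=env.state();print(F(st))
f=env.grab_frame("wrist")[:,:,::-1]; cv2.imwrite("pics/w3.png",f)
E
```

```text
t3.4 stage xy [  -0.83 -122.25] z 58.21  F stage 0.89 -0.70 Fz -0.05 rot [78.52 89.85 -7.58] w 0.5
```

View pics/w3.png

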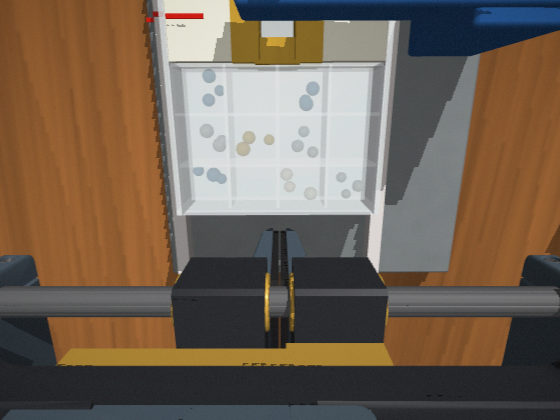

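Call:
jog_arm(
  plan=[0,0,-0.3,0,0,0,-0.3,0,0,0,-0.2,0,0,0,-0.1,0,0,0,-0.1,0,0,0,0,0],
)

```text
time_s: 3.98
ee_pos: [514.2, -48.5, 57.1]
ee_rot: [81.5, 90.0, -4.6]
force: [-1.0, 0.6, -0.2]
gripper_width: 0.2
```

Call:
jog_arm(
  plan=[0,0,-0.1,0,0,0,-0.1,0,0,0,-0.1,0,0,0,0,0],
)

```text
time_s: 4.32
ee_pos: [514.1, -45.9, 57.0]
ee_rot: [31.8, 90.0, -54.2]
force: [0.1, -1.1, 1.0]
gripper_width: 0.2
```

Call:
jog_arm(
  plan=[0,0,-0.1,0,0,0,-0.1,0,0,0,-0.1,0,0,0,0,0],
)

```text
time_s: 4.65
ee_pos: [513.8, -42.6, 57.0]
ee_rot: [101.2, 90.0, 15.1]
force: [-0.2, -1.3, 0.8]
gripper_width: 0.3
```

```bash
python3 - <<'E'
from h import *
st=env.state();print(F(st))
f=env.grab_frame("wrist")[:,:,::-1]; cv2.imwrite("pics/w4.png",f)
W=cam("wrist",st)
g=f.astype(int).sum(2)
print(g[180:240,200].tolist())
E
```

```text
t4.7 stage xy [  -1.97 -105.95] z 56.99  F stage -0.27 -1.33 Fz 0.80 rot [101.16  89.99  15.06] w 0.3
[651, 653, 652, 654, 653, 656, 629, 633, 640, 645, 589, 523, 515, 510, 508, 509, 520, 633, 644, 639, 641, 638, 639, 644, 638, 643, 639, 639, 640, 640, 644, 632, 639, 636, 638, 640, 653, 652, 649, 647, 623, 622, 622, 622, 626, 623, 623, 618, 618, 622, 621, 623, 627, 643, 609, 579, 576, 414, 242, 231]
```

View pics/w4.png

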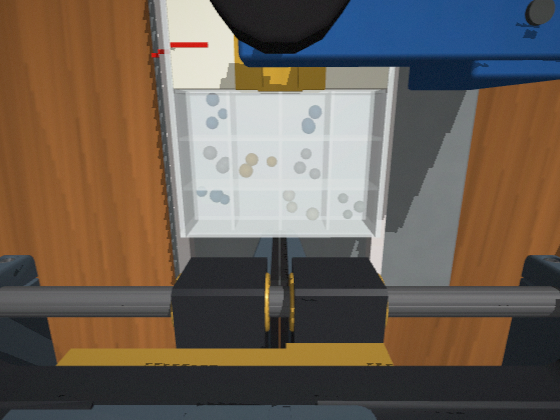

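```bash
python3 - <<'E'
from h import *
st=env.state();W=cam("wrist",st)
for n,p,z in [("near end",(200,237),46),("red fence",(157,53),28),("case red",(190,44),46)]:
    print(n,stg(ray(W,p,z)).round(1))
st4=st
E
```

```text
near end [-41.5 -87.3]
red fence [-60.5  -0.1]
case red [-40.    0.6]
```

Call:
jog_arm(
  plan=[0,0,-0.1,0,0,0,-0.1,0,0,0,-0.1,0,0,0,0,0],
)

```text
time_s: 5.03
ee_pos: [513.6, -39.6, 57.0]
ee_rot: [116.0, 90.0, 30.0]
force: [0.4, -1.4, 0.6]
gripper_width: 0.4
```

```bash
python3 - <<'E'
from h import *
st=env.state();print(F(st))
f=env.grab_frame("wrist")[:,:,::-1]; cv2.imwrite("pics/w5.png",f)
g=f.astype(int).sum(2)
print(g[180:240,200].tolist())
E
```

```text
t5.0 stage xy [  -1.98 -102.88] z 56.99  F stage 0.29 -1.47 Fz 0.63 rot [116.05  89.99  29.96] w 0.4
[658, 659, 662, 659, 657, 658, 644, 635, 645, 651, 592, 528, 525, 514, 519, 510, 583, 646, 648, 649, 648, 643, 649, 646, 650, 641, 649, 650, 645, 642, 645, 645, 643, 647, 645, 647, 661, 655, 659, 656, 633, 631, 632, 626, 629, 629, 627, 630, 634, 626, 631, 629, 632, 652, 617, 579, 579, 422, 243, 227]
```

Call:
jog_arm(
  plan=[0,0,1,0,-3.6,0,0,0,-3.6,0,0,0,-3.6,0,0,0,0,0,-3,0,0,0,-3,0,0,0,-3,0,0,0,-2.7,0,1.2,0,0,0,0.2,0,0,0,0,0,0,0,0,0,0,0],
)

```text
time_s: 6.08
ee_pos: [506.3, 66.3, 150.9]
ee_rot: [-83.6, 90.0, -169.8]
force: [-0.0, 0.5, 0.5]
gripper_width: 0.6
```

Call:
jog_arm(
  plan=[0.1,0,0,0,0.1,0,0,0,0.1,0,0,0,0.1,0,0,0,0,0,0,0],
)

```text
time_s: 6.5
ee_pos: [506.4, 66.7, 147.0]
ee_rot: [71.3, 90.0, -14.9]
force: [-0.0, -0.5, -0.3]
gripper_width: 0.3
```

```bash
python3 - <<'E'
from h import *
st=env.state();print(F(st))
E
```

```text
t6.5 stage xy [-1.91  3.63] z 146.99  F stage -0.05 -0.46 Fz -0.29 rot [ 71.26  89.98 -14.87] w 0.3
```

Call:
jog_arm(
  plan=[0.1,0,0,0,0.1,0,0,0,0.1,0,0,0,0.1,0,0,0,0,0,0,0],
)

```text
time_s: 6.92
ee_pos: [506.2, 67.1, 142.8]
ee_rot: [-141.9, 90.0, 132.0]
force: [0.1, 0.7, 0.7]
gripper_width: 0.4
```

```bash
python3 - <<'E'
from h import *
st=env.state();print(F(st))
f=env.grab_frame("side")[:,:,::-1]; cv2.imwrite("pics/d6.png",cv2.resize(f[150:270,180:330],None,fx=4,fy=4,interpolation=2))
E
```

```text
t6.9 stage xy [-2.09  4.04] z 142.75  F stage 0.10 0.71 Fz 0.69 rot [-141.87   89.99  132.04] w 0.4
```

View pics/d6.png

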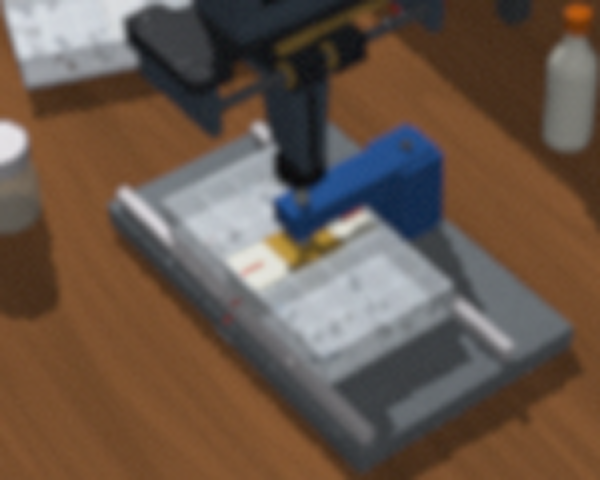

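Call:
jog_arm(
  plan=[0.1,0,0,0,0.1,0,0,0,0.05,0,0,0,0,0,0,0],
)

```text
time_s: 7.3
ee_pos: [506.2, 67.1, 140.3]
ee_rot: [-114.6, 90.0, 159.3]
force: [-0.2, -0.2, -0.2]
gripper_width: 0.3
```

Call:
jog_arm(
  plan=[0.1,0,0,0,0.1,0,0,0,0.1,0,0,0,0,0,0,0],
)

```text
time_s: 7.63
ee_pos: [506.3, 67.0, 137.3]
ee_rot: [41.6, 90.0, -44.5]
force: [-0.1, 0.3, -0.1]
gripper_width: 0.3
```

```bash
python3 - <<'E'
from h import *
st=env.state();print(F(st))
f=env.grab_frame("side")[:,:,::-1]; cv2.imwrite("pics/d7.png",cv2.resize(f[150:270,180:330],None,fx=4,fy=4,interpolation=2))
E
```

```text
t7.6 stage xy [-2.03  3.95] z 137.27  F stage -0.12 0.32 Fz -0.09 rot [ 41.63  90.   -44.46] w 0.3
```

View pics/d7.png

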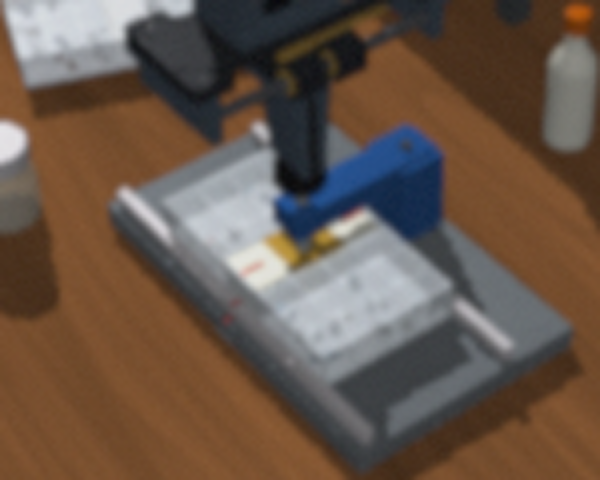

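Call:
jog_arm(
  plan=[-2,0,0,0,0,0,3,0,0,0,3,0,0,0,3,0,0,0,3.1,0,3.5,0,0,0,3.5,0,0,0,3,0,0,0,0,0,0,0,0,0,0,0],
)

```text
time_s: 8.52
ee_pos: [513.7, -53.7, 56.6]
ee_rot: [-100.2, 89.8, 173.7]
force: [0.8, -1.2, -0.2]
gripper_width: 0.2
```

Call:
jog_arm(
  plan=[0,0,-0.5,0,0,0,-0.4,0,0,0,-0.2,0,0,0,0,0,0,0,0,0],
)

```text
time_s: 8.93
ee_pos: [514.3, -42.4, 58.5]
ee_rot: [79.2, 89.9, -6.9]
force: [-0.6, -0.3, -0.9]
gripper_width: 0.6
```

```bash
python3 - <<'E'
from h import *
st=env.state();print(F(st))
f=env.grab_frame("wrist")[:,:,::-1]; cv2.imwrite("pics/w8.png",f)
print(F(env.state()))
E
```

```text
t8.9 stage xy [  -1.45 -105.78] z 58.51  F stage -0.62 -0.25 Fz -0.91 rot [79.17 89.88 -6.89] w 0.6
t9.0 stage xy [  -1.63 -105.92] z 58.24  F stage -0.95 -0.23 Fz 0.10 rot [78.4  89.91 -7.67] w 0.3
```

View pics/w8.png

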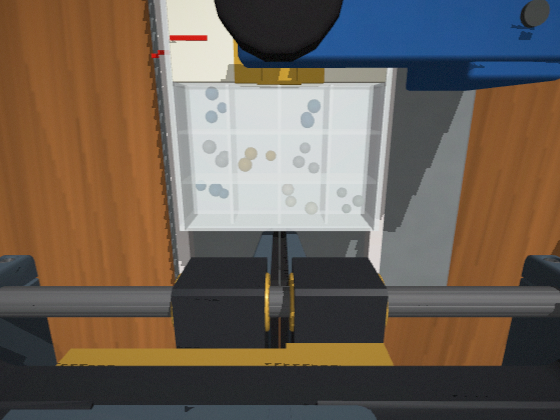

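Call:
jog_arm(
  plan=[0,0,-0.1,0,0,0,-0.1,0,0,0,-0.1,0,0,0,-0.1,0,0,0,-0.1,0,0,0,0,0],
)

```text
time_s: 9.48
ee_pos: [513.6, -37.8, 57.5]
ee_rot: [39.6, 90.0, -46.5]
force: [-0.3, -0.8, -0.1]
gripper_width: 0.3
```

Call:
jog_arm(
  plan=[0,0,-0.1,0,0,0,-0.1,0,0,0,-0.1,0,0,0,0,0],
)

```text
time_s: 9.82
ee_pos: [513.3, -34.6, 57.5]
ee_rot: [100.0, 90.0, 13.9]
force: [-0.2, -1.0, -0.3]
gripper_width: 0.5
```

Call:
jog_arm(
  plan=[0,0,-0.1,0,0,0,-0.1,0,0,0,0,0],
)

```text
time_s: 10.07
ee_pos: [513.1, -32.6, 57.5]
ee_rot: [122.6, 90.0, 36.5]
force: [0.9, -0.8, 0.4]
gripper_width: 0.5
```

Call:
jog_arm(
  plan=[0,0,-0.1,0,0,0,0,0],
)

```text
time_s: 10.23
ee_pos: [513.1, -31.6, 57.5]
ee_rot: [109.0, 90.0, 22.9]
force: [1.6, -1.9, 0.8]
gripper_width: 0.1
```

Call:
jog_arm(
  plan=[0,0,-0.1,0,0,0,0,0],
)

```text
time_s: 10.4
ee_pos: [513.0, -30.7, 57.5]
ee_rot: [114.2, 90.0, 28.1]
force: [0.5, -1.2, 0.7]
gripper_width: 0.7
```

Call:
jog_arm(
  plan=[0,0,-0.05,0,0,0,0,0],
)

```text
time_s: 10.57
ee_pos: [513.0, -30.3, 57.5]
ee_rot: [97.2, 90.0, 11.1]
force: [0.6, -1.6, 0.6]
gripper_width: 0.5
```

Call:
jog_arm(
  plan=[0,0,-0.05,0,0,0,0,0],
)

```text
time_s: 10.73
ee_pos: [512.9, -29.8, 57.5]
ee_rot: [79.4, 90.0, -6.7]
force: [0.7, -2.1, 1.2]
gripper_width: 0.6
```

Call:
jog_arm(
  plan=[0,0,-0.05,0,0,0,0,0],
)

```text
time_s: 10.9
ee_pos: [512.9, -29.3, 57.5]
ee_rot: [91.6, 90.0, 5.5]
force: [0.5, -1.6, 1.5]
gripper_width: 0.3
```

Call:
jog_arm(
  plan=[0,0,-0.05,0,0,0,0,0],
)

```text
time_s: 11.07
ee_pos: [512.9, -28.8, 57.5]
ee_rot: [101.4, 90.0, 15.3]
force: [0.9, -1.7, 0.3]
gripper_width: 0.2
```

Call:
jog_arm(
  plan=[0,0,-0.05,0,0,0,0,0],
)

```text
time_s: 11.23
ee_pos: [512.8, -28.2, 57.5]
ee_rot: [129.4, 90.0, 43.3]
force: [-0.4, -2.0, 1.6]
gripper_width: 0.6
```

Call:
jog_arm(
  plan=[0,0,-0.05,0,0,0,0,0],
)

```text
time_s: 11.4
ee_pos: [512.8, -27.7, 57.5]
ee_rot: [107.6, 90.0, 21.5]
force: [-0.2, -1.9, 0.6]
gripper_width: 0.6
```

Call:
jog_arm(
  plan=[0,0,-0.05,0,0,0,0,0],
)

```text
time_s: 11.57
ee_pos: [512.8, -27.4, 57.5]
ee_rot: [22.6, 90.0, -63.4]
force: [0.3, -2.9, 1.6]
gripper_width: 0.5
```

Call:
jog_arm(
  plan=[0,0,-0.05,0,0,0,0,0],
)

```text
time_s: 11.73
ee_pos: [512.8, -27.3, 57.5]
ee_rot: [11.7, 89.9, -74.4]
force: [0.5, -4.3, 0.6]
gripper_width: 0.3
```

```bash
python3 - <<'E'
from h import *
st=env.state();print(F(st))
f=env.grab_frame("wrist")[:,:,::-1]; cv2.imwrite("pics/w9.png",f)
W=cam("wrist",st)
g=f.astype(int).sum(2); print(g[225:245,200])
print(F())
E
```

```text
t11.7 stage xy [ -1.99 -90.56] z 57.49  F stage 0.17 -4.37 Fz 0.60 rot [ 11.7   89.94 -74.37] w 0.3
[668 667 669 667 667 666 666 673 682 643 623 625 368 263 245 251 260 248
 247 246]
t11.8 stage xy [ -1.97 -90.56] z 57.51  F stage 0.37 -4.82 Fz 1.53 rot [ 13.41  89.94 -72.66] w 0.7
```

View pics/w9.png

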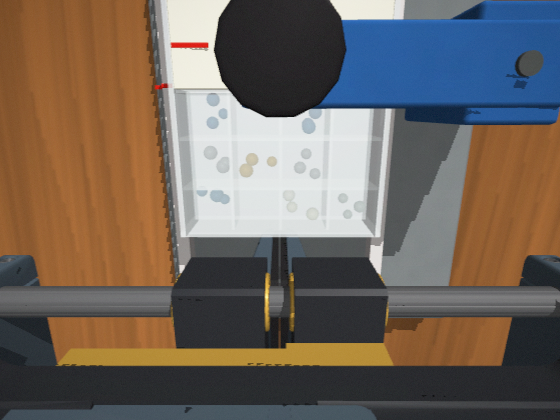

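Call:
jog_arm(
  plan=[0,0,1,0,-3.5,0,0,0,-3.5,0,0,0,-3.5,0,0,0,0,0,-3.5,0,0,0,-3.5,0,0,0,-3.5,0,0,0,-3.5,0,0,0,-3.5,0,0,0,-3.5,0,0,0,-2.8,0,0,0,0,0],
)

```text
time_s: 12.78
ee_pos: [496.6, 205.2, 162.2]
ee_rot: [-174.3, 89.8, 99.9]
force: [-0.2, -0.2, 0.2]
gripper_width: 0.4
```

Call:
jog_arm(
  plan=[3.5,0,0,0,3.5,0,0,0,2,0,0,0,0,0,0,0,0,0,0,0],
)

```text
time_s: 13.2
ee_pos: [496.6, 199.9, 71.8]
ee_rot: [-80.2, 89.8, -166.3]
force: [0.7, 0.4, 1.4]
gripper_width: 0.5
```

```bash
python3 - <<'E'
from h import *
st=env.state();print(F(st))
f=env.grab_frame("wrist")[:,:,::-1]; cv2.imwrite("pics/w10.png",f)
f=env.grab_frame("scene")[:,:,::-1]; cv2.imwrite("pics/s10.png",f)
print(F())
E
```

```text
t13.2 stage xy [ -2.63 137.24] z 71.76  F stage 0.72 0.32 Fz 1.36 rot [ -80.18   89.84 -166.33] w 0.5
t13.3 stage xy [ -0.86 137.89] z 73.86  F stage -0.01 0.48 Fz 0.22 rot [111.84  89.85  25.7 ] w 0.3
```

View pics/w10.png

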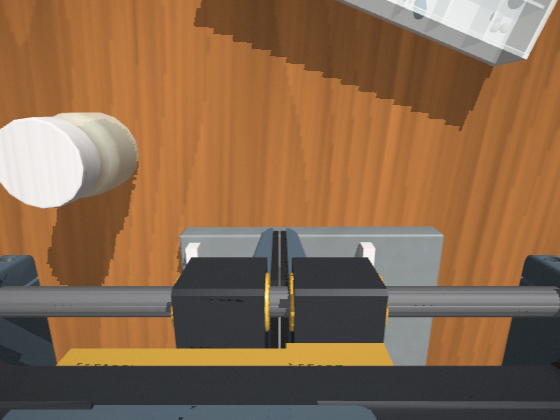

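View pics/s10.png

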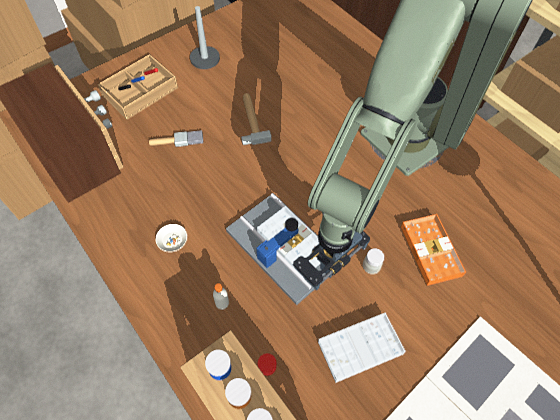

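Call:
jog_arm(
  plan=[0.8,0,0,0,0.7,0,0,0,0,0,0.5,0,0,0,0.3,0,0,0,0.1,0,0,0,0,0,0,0,0,0],
)

```text
time_s: 13.88
ee_pos: [498.0, 191.6, 57.7]
ee_rot: [109.6, 90.0, 23.5]
force: [0.4, 0.3, -0.2]
gripper_width: 0.6
```

```bash
python3 - <<'E'
from h import *
st=env.state();print(F(st))
E
```

```text
t13.9 stage xy [ -1.81 128.84] z 57.73  F stage 0.43 0.29 Fz -0.15 rot [109.57  89.96  23.45] w 0.6
```

Call:
jog_arm(
  plan=[0,0,0.1,0,0,0,0.1,0,0,0,0.1,0,0,0,0.1,0,0,0,0,0],
)

```text
time_s: 14.3
ee_pos: [498.0, 187.5, 57.5]
ee_rot: [1.6, 90.0, -84.5]
force: [0.3, -0.1, 0.6]
gripper_width: 0.4
```

Call:
jog_arm(
  plan=[0,0,0.1,0,0,0,0.1,0,0,0,0.1,0,0,0,0.1,0,0,0,0,0],
)

```text
time_s: 14.72
ee_pos: [498.4, 183.5, 57.5]
ee_rot: [20.4, 90.0, -65.7]
force: [-0.5, 0.6, -0.6]
gripper_width: -0.1
```

```bash
python3 - <<'E'
from h import *
st=env.state();print(F(st))
E
```

```text
t14.7 stage xy [ -2.03 120.73] z 57.46  F stage -0.45 0.59 Fz -0.62 rot [ 20.44  90.   -65.67] w -0.1
```

Call:
jog_arm(
  plan=[0,0,0.1,0,0,0,0.1,0,0,0,0.1,0,0,0,0.1,0,0,0,0,0],
)

```text
time_s: 15.13
ee_pos: [498.7, 179.6, 57.5]
ee_rot: [99.3, 90.0, 13.2]
force: [0.3, 0.3, 0.1]
gripper_width: 0.4
```

Call:
jog_arm(
  plan=[0,0,0.1,0,0,0,0.1,0,0,0,0.1,0,0,0,0.1,0,0,0,0,0],
)

```text
time_s: 15.55
ee_pos: [498.9, 175.5, 57.5]
ee_rot: [26.1, 90.0, -60.0]
force: [-0.1, 1.4, -0.3]
gripper_width: 0.5
```

Call:
jog_arm(
  plan=[0,0,0.1,0,0,0,0.1,0,0,0,0.1,0,0,0,0.1,0,0,0,0,0],
)

```text
time_s: 15.97
ee_pos: [499.2, 171.5, 57.5]
ee_rot: [19.0, 90.0, -67.1]
force: [0.0, 1.0, -1.1]
gripper_width: 0.4
```

Call:
jog_arm(
  plan=[0,0,0.1,0,0,0,0.1,0,0,0,0.1,0,0,0,0.1,0,0,0,0,0],
)

```text
time_s: 16.38
ee_pos: [499.4, 167.5, 57.5]
ee_rot: [3.8, 90.0, -82.3]
force: [-1.0, 0.8, -0.0]
gripper_width: 0.4
```

```bash
python3 - <<'E'
from h import *
st=env.state();print(F(st))
E
```

```text
t16.4 stage xy [ -2.04 104.69] z 57.45  F stage -0.91 0.84 Fz -0.00 rot [  3.83  89.99 -82.27] w 0.4
```

Call:
jog_arm(
  plan=[0,0,0.1,0,0,0,0.1,0,0,0,0.1,0,0,0,0.1,0,0,0,0,0],
)

```text
time_s: 16.8
ee_pos: [499.7, 163.5, 57.5]
ee_rot: [5.4, 90.0, -80.7]
force: [0.1, 0.7, -0.0]
gripper_width: 0.6
```

Call:
jog_arm(
  plan=[0,0,0.1,0,0,0,0,0,0,0,0,0],
)

```text
time_s: 17.05
ee_pos: [499.8, 162.6, 57.5]
ee_rot: [15.3, 90.0, -70.8]
force: [0.7, 0.9, 0.3]
gripper_width: 0.6
```

Call:
jog_arm(
  plan=[0,0,0.1,0,0,0,0,0,0,0,0,0],
)

```text
time_s: 17.3
ee_pos: [499.8, 161.7, 57.5]
ee_rot: [27.0, 90.0, -59.1]
force: [-0.4, 0.5, -0.5]
gripper_width: 0.6
```

```bash
python3 - <<'E'
from h import *
st=env.state();print(F(st))
f=env.grab_frame("scene")[:,:,::-1]; cv2.imwrite("pics/s11.png",cv2.resize(f[180:310,210:380],None,fx=4.5,fy=4.5,interpolation=2))
E
```

```text
t17.3 stage xy [-2.04 98.85] z 57.48  F stage -0.34 0.50 Fz -0.50 rot [ 27.03  89.99 -59.07] w 0.6
```

View pics/s11.png

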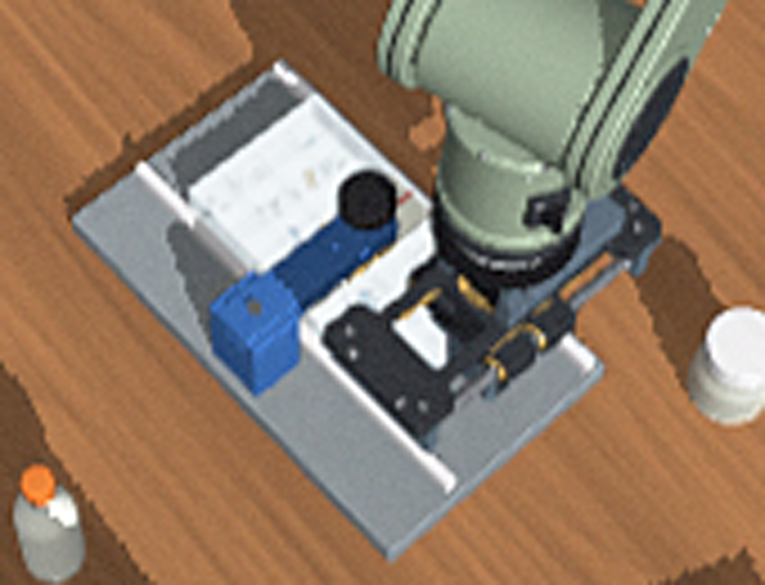

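Call:
jog_arm(
  plan=[0,0,0.05,0,0,0,0.05,0,0,0,0,0],
)

```text
time_s: 17.6
ee_pos: [499.9, 160.8, 57.5]
ee_rot: [111.7, 90.0, 25.6]
force: [-0.5, 1.8, 0.8]
gripper_width: 0.6
```

Call:
jog_arm(
  plan=[0,0,0.05,0,0,0,0,0],
)

```text
time_s: 17.77
ee_pos: [499.9, 160.2, 57.5]
ee_rot: [79.3, 90.0, -6.8]
force: [-0.3, 0.6, 0.2]
gripper_width: 0.3
```

Call:
jog_arm(
  plan=[0,0,0.05,0,0,0,0,0],
)

```text
time_s: 17.93
ee_pos: [500.0, 159.7, 57.4]
ee_rot: [53.6, 90.0, -32.5]
force: [-0.7, 1.4, 0.4]
gripper_width: 0.3
```

Call:
jog_arm(
  plan=[0,0,0.05,0,0,0,0,0],
)

```text
time_s: 18.1
ee_pos: [500.1, 159.2, 57.5]
ee_rot: [67.2, 90.0, -18.9]
force: [-0.1, 1.7, -0.1]
gripper_width: 0.3
```

Call:
jog_arm(
  plan=[0,0,0.05,0,0,0,0,0],
)

```text
time_s: 18.27
ee_pos: [500.1, 158.8, 57.5]
ee_rot: [152.9, 90.0, 66.8]
force: [-0.6, 1.3, -0.3]
gripper_width: 0.5
```

Call:
jog_arm(
  plan=[0,0,0.05,0,0,0,0,0],
)

```text
time_s: 18.43
ee_pos: [500.1, 158.7, 57.5]
ee_rot: [163.9, 89.9, 77.8]
force: [-0.3, 4.6, -0.9]
gripper_width: 0.5
```

Call:
jog_arm(
  plan=[0,0,0.03,0,0,0,0,0],
)

```text
time_s: 18.6
ee_pos: [500.1, 158.6, 57.5]
ee_rot: [165.4, 89.9, 79.2]
force: [-0.3, 5.7, -1.0]
gripper_width: 0.4
```

```bash
python3 - <<'E'
from h import *
st=env.state();print(F(st))
E
```

```text
t18.6 stage xy [-1.95 95.74] z 57.50  F stage 0.12 5.72 Fz -0.99 rot [165.38  89.93  79.25] w 0.4
```

Call:
jog_arm(
  plan=[0,0,-1,0,-3.5,0,0,0,-3.5,0,0,0,-3.5,0,0,0,0,0,3.4,0,0,0,3.4,0,0,0,3.4,0,0,0,3.4,0,0,0,3.4,0,0,0,3.4,0,0,0,3,0,0,0,0,0],
)

```text
time_s: 19.6
ee_pos: [515.6, -70.2, 162.5]
ee_rot: [-0.5, 89.8, -86.8]
force: [0.7, -0.2, -0.8]
gripper_width: 0.6
```

Call:
jog_arm(
  plan=[3.5,0,0,0,3.5,0,0,0,3.5,0,0,0,0,0,0,0,0,0,0,0,0,0,0,0],
)

```text
time_s: 20.1
ee_pos: [516.5, -65.3, 58.9]
ee_rot: [70.7, 89.9, -15.4]
force: [-0.8, 0.0, 0.4]
gripper_width: 0.7
```

```bash
python3 - <<'E'
from h import *
st=env.state();print(F(st))
E
```

```text
t20.1 stage xy [  -0.83 -128.78] z 58.87  F stage -0.76 0.06 Fz 0.44 rot [ 70.68  89.87 -15.39] w 0.7
```

Call:
jog_arm(
  plan=[0,0,-0.4,0,0,0,-0.4,0,0,0,-0.2,0,0,0,-0.1,0,0,0,-0.1,0,0,0,-0.1,0,0,0,-0.1,0,0,0,-0.1,0,0,0,-0.1,0,0,0,-0.1,0,0,0,0,0,0,0,0,0],
)

```text
time_s: 21.1
ee_pos: [514.5, -48.7, 57.6]
ee_rot: [67.6, 90.0, -18.5]
force: [0.3, -3.1, 2.6]
gripper_width: 0.3
```

Call:
jog_arm(
  plan=[0,0,-0.1,0,0,0,-0.1,0,0,0,-0.1,0,0,0,-0.1,0,0,0,-0.1,0,0,0,-0.1,0,0,0,-0.1,0,0,0,0,0,0,0,0,0],
)

```text
time_s: 21.85
ee_pos: [513.6, -41.3, 57.4]
ee_rot: [-166.2, 90.0, 107.7]
force: [0.7, -1.8, 1.3]
gripper_width: 0.9
```

```bash
python3 - <<'E'
from h import *
st=env.state();print(F(st))
E
```

```text
t21.9 stage xy [  -2.08 -104.59] z 57.36  F stage 0.55 -1.87 Fz 1.28 rot [-166.2    89.98  107.7 ] w 0.9
```

Call:
jog_arm(
  plan=[0,0,-0.1,0,0,0,-0.1,0,0,0,0,0,0,0,0,0],
)

```text
time_s: 22.18
ee_pos: [513.4, -39.4, 57.4]
ee_rot: [-143.8, 90.0, 130.1]
force: [-0.5, -1.6, 1.2]
gripper_width: 0.5
```

```bash
python3 - <<'E'
from h import *
st=env.state();print(F(st))
f=env.grab_frame("wrist")[:,:,::-1]; cv2.imwrite("pics/w12.png",f)
print(F())
E
```

```text
t22.2 stage xy [  -2.17 -102.65] z 57.37  F stage -0.58 -1.59 Fz 1.23 rot [-143.82   89.97  130.07] w 0.5
t22.2 stage xy [  -2.17 -102.64] z 57.35  F stage 0.13 -0.92 Fz 0.52 rot [-144.85   89.97  129.05] w 0.5
```

View pics/w12.png

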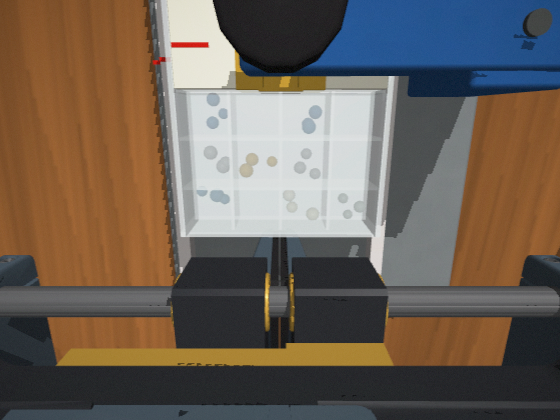

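Call:
jog_arm(
  plan=[0,0,1,0,-3.5,0,0,0,-3.5,0,0,0,-3.5,0,0,0,0,0,-3,0,0,0,-3,0,0,0,-3,0,0,0,-2.6,0,1.2,0,0,0,1,0,0,0,0,0,0,0,0,0,0,0],
)

```text
time_s: 23.23
ee_pos: [505.7, 65.4, 139.6]
ee_rot: [-87.4, 89.9, -173.5]
force: [-0.8, -0.3, 0.3]
gripper_width: 0.5
```

Call:
jog_arm(
  plan=[0.1,0,0,0,0.1,0,0,0,0.1,0,0,0,0.1,0,0,0,0,0,0,0],
)

```text
time_s: 23.65
ee_pos: [506.5, 65.9, 136.6]
ee_rot: [78.5, 90.0, -7.6]
force: [-0.2, -0.9, 0.4]
gripper_width: 0.4
```

```bash
python3 - <<'E'
from h import *
st=env.state();print(F(st))
E
```

```text
t23.6 stage xy [-1.89  2.84] z 136.57  F stage -0.31 -0.90 Fz 0.42 rot [78.49 89.97 -7.64] w 0.4
```

Call:
jog_arm(
  plan=[0.1,0,0,0,0.1,0,0,0,0.05,0,0,0,0,0,0,0],
)

```text
time_s: 23.98
ee_pos: [506.4, 66.2, 133.9]
ee_rot: [95.1, 90.0, 9.0]
force: [-0.4, -0.1, 0.7]
gripper_width: 0.4
```

Call:
jog_arm(
  plan=[0.05,0,0,0,0.05,0,0,0,0,0,0,0],
)

```text
time_s: 24.23
ee_pos: [506.4, 66.2, 132.9]
ee_rot: [106.6, 90.0, 20.5]
force: [0.2, 0.1, 1.3]
gripper_width: 0.6
```

Call:
jog_arm(
  plan=[0.05,0,0,0,0,0,0,0],
)

```text
time_s: 24.4
ee_pos: [506.4, 66.3, 132.4]
ee_rot: [145.7, 90.0, 59.6]
force: [-0.6, -0.2, -0.1]
gripper_width: 0.5
```

Call:
jog_arm(
  plan=[0.05,0,0,0,0,0,0,0],
)

```text
time_s: 24.57
ee_pos: [506.4, 66.2, 131.9]
ee_rot: [137.7, 90.0, 51.6]
force: [-0.2, -0.2, 0.9]
gripper_width: -0.1
```

Call:
jog_arm(
  plan=[0.05,0,0,0,0.05,0,0,0,0,0,0,0],
)

```text
time_s: 24.82
ee_pos: [506.4, 66.3, 130.9]
ee_rot: [148.2, 90.0, 62.1]
force: [-0.4, -0.7, 0.8]
gripper_width: 0.2
```

Call:
jog_arm(
  plan=[0.05,0,0,0,0.05,0,0,0,0,0,0,0],
)

```text
time_s: 25.07
ee_pos: [506.3, 66.2, 129.9]
ee_rot: [-153.6, 90.0, 120.3]
force: [-0.1, 0.3, -0.0]
gripper_width: 0.6
```

Call:
jog_arm(
  plan=[0.05,0,0,0,0.05,0,0,0,0,0,0,0],
)

```text
time_s: 25.32
ee_pos: [506.3, 66.2, 128.8]
ee_rot: [-96.7, 90.0, 177.2]
force: [0.3, -0.8, -0.9]
gripper_width: 0.4
```

```bash
python3 - <<'E'
from h import *
st=env.state();print(F(st))
E
```

```text
t25.3 stage xy [-2.09  3.15] z 128.83  F stage 0.27 -0.77 Fz -0.92 rot [-96.71  89.99 177.2 ] w 0.4
```

Call:
jog_arm(
  plan=[0.1,0,0,0,0.1,0,0,0,0.1,0,0,0,0.1,0,0,0,0,0,0,0],
)

```text
time_s: 25.73
ee_pos: [506.3, 66.1, 124.7]
ee_rot: [-62.4, 90.0, -148.5]
force: [0.2, -0.1, -0.2]
gripper_width: 0.7
```

Call:
jog_arm(
  plan=[0.05,0,0,0,0.05,0,0,0,0,0,0,0],
)

```text
time_s: 25.98
ee_pos: [506.3, 66.1, 123.9]
ee_rot: [-53.3, 90.0, -139.4]
force: [0.1, -0.8, 0.8]
gripper_width: 0.6
```

Call:
jog_arm(
  plan=[0.05,0,0,0,0,0,0,0],
)

```text
time_s: 26.15
ee_pos: [506.3, 66.1, 123.4]
ee_rot: [-39.1, 90.0, -125.2]
force: [-0.2, -0.2, 0.5]
gripper_width: 0.6
```

Call:
jog_arm(
  plan=[0.05,0,0,0,0,0,0,0],
)

```text
time_s: 26.32
ee_pos: [506.3, 66.2, 123.3]
ee_rot: [67.2, 90.0, -18.9]
force: [-1.1, -0.7, 2.8]
gripper_width: 0.3
```

Call:
jog_arm(
  plan=[0.03,0,0,0,0,0,0,0],
)

```text
time_s: 26.48
ee_pos: [506.4, 66.2, 123.2]
ee_rot: [77.0, 90.0, -9.1]
force: [-1.8, -1.5, 5.6]
gripper_width: 0.7
```

Call:
jog_arm(
  plan=[0.03,0,0,0,0,0,0,0],
)

```text
time_s: 26.65
ee_pos: [506.4, 66.2, 123.2]
ee_rot: [81.8, 90.0, -4.3]
force: [-1.8, -0.5, 7.3]
gripper_width: 0.7
```

Hard stop at tip height ≈98 mm, which is 26 mm deep. Withdraw and look.

Call:
jog_arm(
  plan=[-0.5,0,0,0,-3,0,0,0,-3.5,0,0,0,-3.5,0,0,0,0,0,3,0,0,0,3,0,0,0,3,0,0,0,0,0,0,0,0,0],
)

```text
time_s: 27.4
ee_pos: [512.5, -24.6, 227.3]
ee_rot: [157.6, 90.0, 71.4]
force: [0.0, -0.6, 0.3]
gripper_width: 0.5
```

```bash
python3 - <<'E'
from h import *
st=env.state();print(F(st))
f=env.grab_frame("wrist")[:,:,::-1]; cv2.imwrite("pics/w13.png",f)
f=env.grab_frame("side")[:,:,::-1]; cv2.imwrite("pics/d13.png",cv2.resize(f[150:270,180:330],None,fx=4,fy=4,interpolation=2))
f=env.grab_frame("scene")[:,:,::-1]; cv2.imwrite("pics/s13.png",f)
E
```

```text
t27.4 stage xy [ -2.07 -87.88] z 227.29  F stage -0.04 -0.62 Fz 0.28 rot [157.64  89.98  71.38] w 0.5
```

View pics/w13.png

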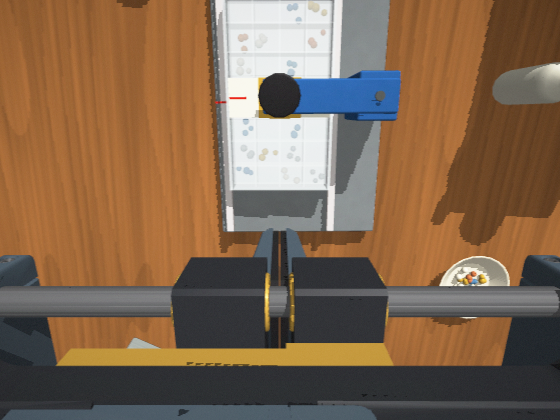

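View pics/d13.png

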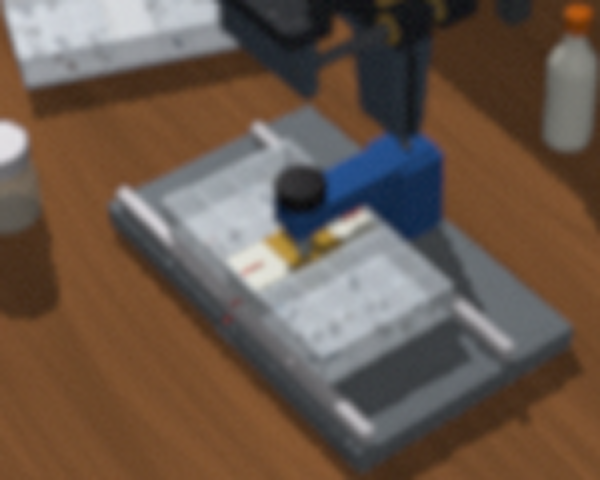

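View pics/s13.png

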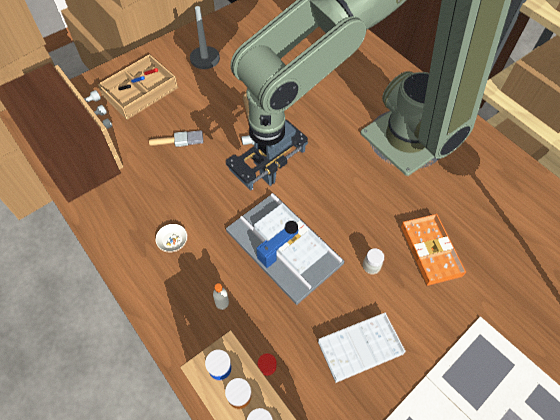

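The knob is down: it sits just above the blue arm at (280,95) in the wrist view. The case lies flat between the fences, centred on the pin, with its end at row 190. In the scene view everything else stands where it was, and the robot is clear.

```bash
python3 - <<'E'
from h import *
st=env.state();W=cam("wrist",st)
for n,p,z in [("knob",(280,95),98),("case near",(280,190),46),("red fence",(222,102),28),("case red",(238,98),46)]: print(n,stg(ray(W,p,z)).round(1))
print(env.job_done())
E
```

```text
knob [-1.5  5.4]
case near [ -1.4 -82.3]
red fence [-58.5   2.3]
case red [-40.5   5.3]
the job is handed in; nothing more can be done
None
```

The case is centred under the pin, the pin is fully home in the socket, and the job is handed in at about 27 s of the 64 s. No verdict was reported.

- **Centring:** I tapped the case roughly to the middle, lowered the pin to about 12 mm, then felt both slot ends. With the tool's position along the bed as reference, the stops came at −90.6 mm (pushing from the −y end) and +95.8 mm (from the +y end). Forces there were about 5 to 6 N. I then pushed the case back to 12 mm short of the first stop.
- **Seating:** The knob went past the slot floor (16 mm) without resistance and met a hard stop at a fingertip height of about 98 mm. That is 26 mm of depth, with about 7 N on the knob.
- **Last checks:** In the final pictures the case lies flat between the fences. Knob and case red line agree (5.4 and 5.3 mm), about 3 mm from the stage's red line. The arm was clear of everything, and the bystanders visible in the last views stand where they were.
- **Disagreements:** Camera estimates of the pin's position along the bed scattered by about 3 mm between views (2.5 to 5.4 mm), so I relied on the felt stops instead. The force sensor's noise also hid the pin's 1.5 N sliding friction.

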